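Sweep the used tube caps into the collection bay

TASK

Three used orange tube caps are lying about the lab bench: with the closed fingers, sweep them along the bench into the grey three-sided collection bay with the blue floor, until every cap lies flat and wholly inside it. Push them gently: do not grip, lift, tip, flick or jam any cap. Leave the amber vial, the culture dish and everything else on the bench where they stand.

Things in the scene. Friction and masses are not known exactly. Their poses are not given: they have to be found in the camera images.
- cap_a: First used screw cap of a 50 ml tube: orange disc, 36 mm diameter, 14 mm high, about 25 g, with a yellow spot on top, lying flat and loose on the bench. Origin at the centre of its underside, z up.
- cap_b: Second used screw cap of a 50 ml tube: orange disc, 36 mm diameter, 14 mm high, about 25 g, with a yellow spot on top, lying flat and loose on the bench. Origin at the centre of its underside, z up.
- cap_c: Third used screw cap of a 50 ml tube: orange disc, 36 mm diameter, 14 mm high, about 25 g, with a yellow spot on top, lying flat and loose on the bench. Origin at the centre of its underside, z up.
- bay: Collection bay fixed to the bench: a U of grey walls 22 mm high and 5 mm thick, inside 180 mm wide (along its x) and 120 mm deep (along its y), open on its -y side, which faces the caps. Its floor is the bench itself with a paper-thin blue liner: no sill or step at the mouth. Origin at the centre of the floor, so the mouth is at y = -60 mm, the back wall's inner face at y = +60 mm and the side walls' inner faces at x = -90 and +90 mm.
- bay_mouth (a point): Middle of the bay's open edge, at bench height; axes as the bay's.
- vial: Bystander among the caps: upright sealed vial of amber glass with a white stopper, 28 mm diameter, 48 mm high. Origin at the centre of its underside.
- dish: Bystander among the caps: lidded round culture dish, reddish on top, 60 mm diameter, 16 mm high, loose. Origin at the centre of its underside.
- beaker: Bystander: glass beaker, 60 mm diameter at the rim, 55 mm high, at the back of the bench. Origin at the centre of its underside.
- bottle: Bystander: clear bottle with a blue cap, 66 mm diameter, 150 mm high, on the left beyond the bay. Origin at the centre of its underside.
- tipbox: Bystander: blue pipette-tip box with a clear lid, 87 x 122 mm (its x, y), 67 mm high, on the right of the bench. Origin at the centre of its underside.
Not all that is in view belongs to the job. What is shaped like the cap_b but turquoise is not meant.

How it is judged:
By the outcome, as a careful person would: the job done as asked, in the order asked, and still so for the second after the job is handed in, with the robot touching nothing.
It also fails if it takes over 72 s, if anything falls off the work surface, if the arm or the gripper's body presses on something with over 40 N, if the wrist force passes 120 N, or if a joint passes its speed limit or range.

ROBOT

A 6-joint arm with a two-finger parallel gripper is mounted at the origin on the work surface. World frame = base frame: x ahead of the robot, y to its left, z up, the work surface at z = 0. Lengths are in m, angles in rad, forces in N, time in s.
With the tool pointing down it reaches from about 0.375 to 0.9 m from the base axis. Payload 3.1 kg.
Tool frame: the origin (TCP) lies where the fingers leave the gripper's body, on its centre line; the fingertips stand 70 mm ahead of it and the grasp point (between the pads) lies 51 mm ahead of it (ctrl.grip_depth is the distance from the TCP to the grasp point, in m); y points along the fingers, x is the direction in which the jaws open and shut, and the axes are right-handed (so a half turn about y gives the same grasp; the last joint's range is limited). The gripper opens to 87 mm and grips with 3 to 60 N. Pads are 19 mm wide; open, the fingers measure 117 mm over their backs; the gripper's body (75 mm by 190 mm) begins 51 mm behind the grasp point.
Start: joints at [-0.178, 0.527, 1.433, -0, 1.181, -0.178], TCP at [0.625, 0, 0.292] pointing down, gripper open.
Joint ranges: [-3.08, 3.08], [-0.75, 2.2], [0.22, 2.44], [-1.43, 4.57], [0, 2.65], [-2.85, 2.85]. Speed limits (rad/s): [2.79, 2.79, 3.14, 3.14, 3.14, 3.14].

INTERFACE

Orientations are given as a unit quaternion [w, x, y, z].
In Python, from plant import ctrl, planner, read_camera, calibration, ticket gives the robot as it stands. Calls block until the motion is done:
- ctrl.reach(position, orientation): joint-space move of the TCP to a pose.
- ctrl.move_straight(position, rotation=None, rate=0.15): straight line of the TCP; rotation=None keeps the orientation; rate is the mean speed in m/s.
- ctrl.movej(angles): joint-space move.
- ctrl.move_gripper(opening): finger opening in m; the grip force is fixed at half the most; returns when the fingers have stopped.
- ctrl.sleep(seconds).
- planner.inverse_kinematics(position, orientation): joint angles nearest the present ones, or None.
- ctrl.state(): the state.
- read_camera(name): name is "scene" or "side" or "wrist"; returns (picture, depth): 480x640x3 uint8, blue, green, red; 480x640 float32, m along the optical axis (not along the pixel's ray), 0 where there is no reading.
- calibration(name): a dict with "vertical_fov" (degrees; the focal length in pixels is half the picture's height over the tangent of half this angle, whatever the lens; pixels are square), "cx", "cy" (the principal point, pixels), "D" ([k1, k2, p1, p2, k3] as OpenCV has them; the pictures are not rectified), "R" (3x3) and "t" (3): a world point X has camera coordinates R X + t. Camera axes: x right, y down, z forward; pixel columns grow to the right and rows downward; lengths in m; the calibration is good to about 2 mm. A picture is of the moment at which its call begins: read the wrist's pose just before it. calibration takes no time and is no camera call; for the wrist camera it gives the pose at the moment of the call.
A pose or a line that the arm cannot do raises ctrl.IKError and nothing moves.
- ticket.hand_in(): hands the job in, once; it reports no verdict.
The state is a dict: "time": time; "joint_pos": joint angles; "qvel": joint speeds; "effort": joint torques, N m; "tcp_pos": TCP position; "eef_rot": TCP orientation; "ft_force": force on the tool from outside, world axes, zero at the start; "moment": the same for the moment, N m; "width": finger opening in m.
Only numpy, scipy, OpenCV 4.12 (cv2) and the standard library are available. Lean on these libraries where they do the work, as an engineer would, in place of code of your own. Each camera call takes 0.05 s, during which the arm holds its last target. There are 200 camera calls.

## Working session

There is one attempt and no reset: what is moved stays moved. The work goes in short steps, each a Python script; the robot and the scene stay as the last script left them, time stands still between calls to the robot, and variables do not carry over. Pictures are saved under pics/ and viewed, about 8 in all and at most 12, crops included, and the job is handed in when it is done.

```bash
mkdir -p pics; ls
cat > h.py <<'E'
import numpy as np, cv2
from plant import ctrl, planner, read_camera, calibration, ticket
def K(c):
    f=240/np.tan(np.radians(c["vertical_fov"])/2)
    return np.array([[f,0,c["cx"]],[0,f,c["cy"]],[0,0,1.]])
def onplane(c,px,z):
    """world points where pixel rays meet height z"""
    p=cv2.undistortPoints(np.array(px,float).reshape(-1,1,2),K(c),np.array(c["D"],float)).reshape(-1,2)
    R=np.array(c["R"]);t=np.array(c["t"]);o=-R.T@t
    d=np.c_[p,np.ones(len(p))]@R
    return o+d*((z-o[2])/d[:,2])[:,None]
def proj(c,X):
    return cv2.projectPoints(np.array(X,float).reshape(-1,1,3),cv2.Rodrigues(np.array(c["R"],float))[0],np.array(c["t"],float),K(c),np.array(c["D"],float))[0].reshape(-1,2)
def orange(im,c,z=0.014):
    hsv=cv2.cvtColor(im,cv2.COLOR_BGR2HSV)
    m=cv2.inRange(hsv,(5,130,90),(35,255,255))
    n,l,s,ce=cv2.connectedComponentsWithStats(m)
    return [(s[i].tolist(),ce[i].round(1),onplane(c,[ce[i]],z)[0].round(4)) for i in range(1,n) if s[i,4]>40]
E
python3 - <<'E'
from h import *
for n in("scene","side","wrist"):
    c=calibration(n);im,d=read_camera(n);cv2.imwrite(f"pics/{n}0.png",im)
    R=np.array(c["R"]);print(n,-R.T@np.array(c["t"]),R[2],c["vertical_fov"],c["D"])
    for o in orange(im,c):print(o)
print(ctrl.state())
E
```

```text
pics
scene [ 1.43500277 -0.03651714  0.79813388] [-0.76072551  0.02593902 -0.64855522] 52.133092031166775 [-0.10751706  0.          0.          0.          0.        ]
([0, 158, 34, 44, 1051], array([ 12.9, 181.5]), array([ 0.3037, -0.9144,  0.014 ]))
([333, 201, 13, 10, 106], array([338.6, 205.3]), array([0.4432, 0.0202, 0.014 ]))
([238, 207, 13, 11, 96], array([244. , 211.5]), array([ 0.4619, -0.2214,  0.014 ]))
([226, 243, 15, 12, 126], array([232.9, 248.2]), array([ 0.5976, -0.2337,  0.014 ]))
([474, 260, 128, 60, 3541], array([535.9, 291.3]), array([0.7529, 0.4346, 0.014 ]))
side [ 0.23806187 -1.06080674  0.72481688] [ 0.25962171  0.81367168 -0.52012976] 44.96790560799974 [0.03781526 0.         0.         0.         0.        ]
([320, 128, 69, 35, 815], array([351.5, 145.7]), array([0.8536, 0.5268, 0.014 ]))
([250, 249, 17, 14, 167], array([258. , 255.4]), array([0.4334, 0.0157, 0.014 ]))
([218, 251, 11, 5, 42], array([222.7, 253.1]), array([0.3609, 0.0525, 0.014 ]))
([356, 300, 19, 17, 218], array([366.1, 307.4]), array([ 0.59  , -0.2379,  0.014 ]))
([288, 311, 19, 17, 238], ar
[... 607 characters left out ...]
 -0.2188,  0.014 ]))
{'time': 0.15, 'joint_pos': array([-1.78544953e-01,  5.28267065e-01,  1.43358846e+00,  1.37850804e-06,
        1.18141117e+00, -1.78488490e-01]), 'qvel': array([ 0.0002582 , -0.00265772, -0.00372152,  0.00081751,  0.00020797,
       -0.00121713]), 'effort': array([ 9.14956272e-04, -4.40429199e+01, -1.76841742e+01,  6.33679633e-02,
        5.52540855e-02, -1.06930895e-04]), 'tcp_pos': array([6.24559938e-01, 8.10901600e-05, 2.91493678e-01]), 'eef_rot': array([ 7.07212074e-01, -7.07000992e-01,  6.02525674e-04,  5.62229536e-04]), 'ft_force': array([-0.12525241,  0.59530672,  0.2998604 ]), 'moment': array([ 0.00051641, -0.0159741 ,  0.02312949]), 'width': 0.08668360542297389}
```

View pics/scene0.png

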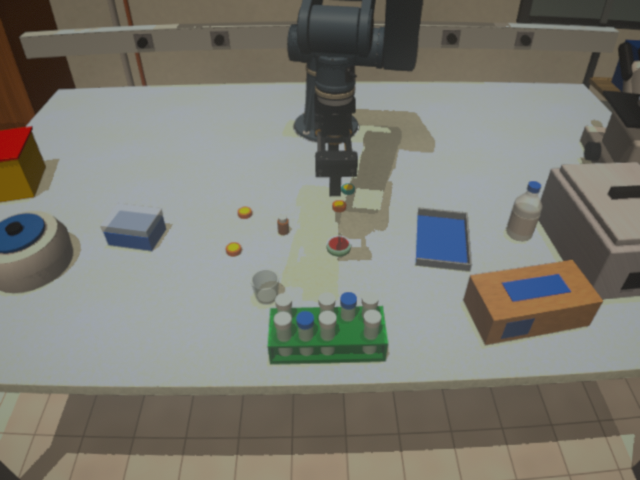

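View pics/wrist0.png

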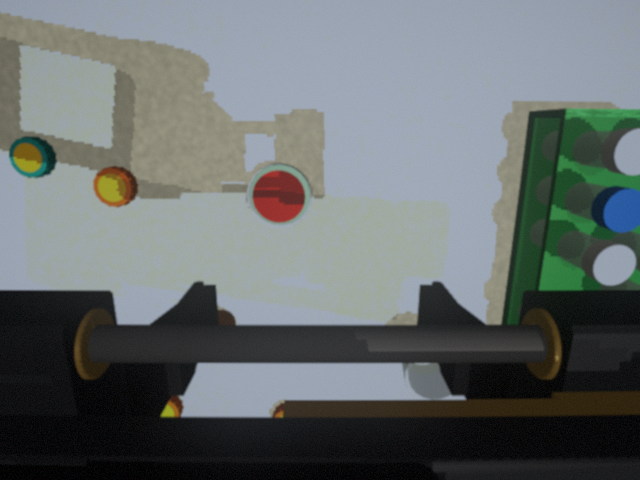

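Run:
```python
import cv2
a=cv2.imread("pics/scene0.png")[160:310,210:500]
cv2.imwrite("pics/s1.png",cv2.resize(a,None,fx=2.75,fy=2.75,interpolation=cv2.INTER_CUBIC))
a=cv2.imread("pics/side0.png")[150:350,200:500]
cv2.imwrite("pics/s2.png",cv2.resize(a,None,fx=2.6,fy=2.6,interpolation=cv2.INTER_CUBIC))
```

```text
(no output)
```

View pics/s1.png

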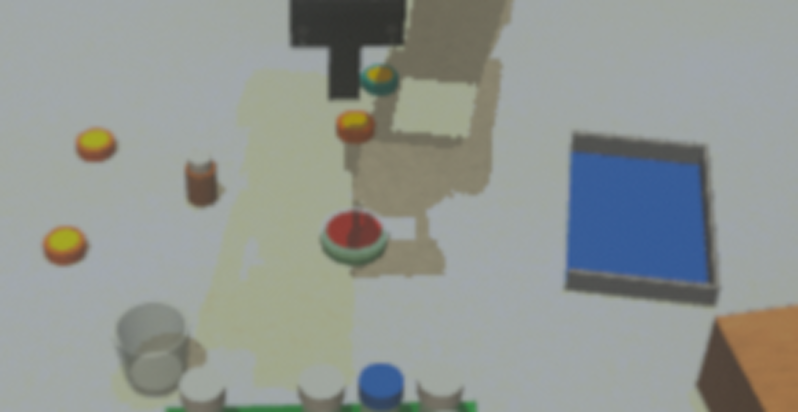

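View pics/s2.png

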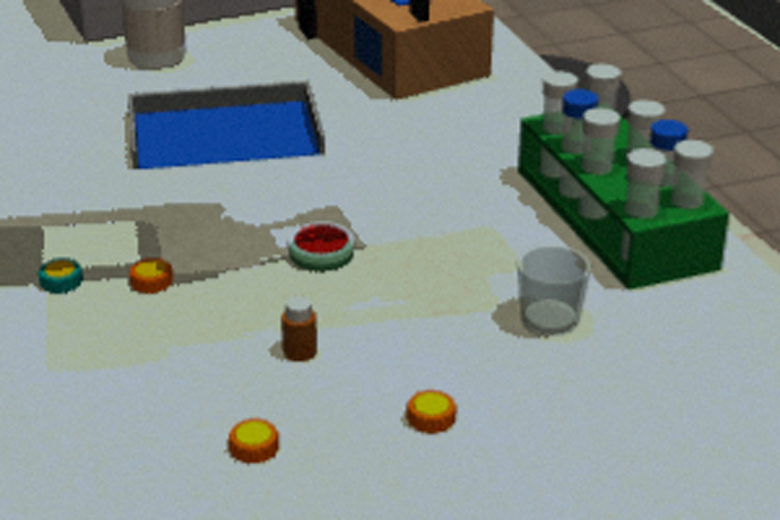

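Run:
```python
from h import *
S=lambda u,v:(u/2.75+210,v/2.75+160)
D=lambda u,v:(u/2.6+200,v/2.6+150)
cs,cd=calibration("scene"),calibration("side")
def P(n,c,px,z):print(n,onplane(c,[px],z)[0].round(3))
for n,a,z in[("mouth far top",(573,133),.022),("back far top",(707,147),.022),("back near top",(717,290),.022),("mouth near top",(567,274),.022),("dish",(354,230),.016),("vial top",(201,163),.048),("capA",(95,141),.014),("capB",(65,240),.014),("capC",(355,122),.014),("turq",(380,75),.014),("beaker top",(151,327),.055)]:P(n,cs,S(*a),z)
print()
for n,a,z in[("mouth L floor",(134,168),0),("mouth R floor",(324,153),0),("back L top",(130,95),.022),("back R top",(308,83),.022),("dish",(321,239),.016),("vial top",(299,306),.048),("capA",(254,434),.014),("capB",(432,405),.014),("capC",(150,268),.014),("turq",(61,267),.014),("beaker top",(552,264),.055)]:P(n,cd,D(*a),z)
```

```text
mouth far top [0.471 0.222 0.022]
back far top [0.494 0.343 0.022]
back near top [0.677 0.306 0.022]
mouth near top [0.655 0.186 0.022]
dish [0.59  0.014 0.016]
vial top [ 0.536 -0.117  0.048]
capA [ 0.461 -0.22   0.014]
capB [ 0.595 -0.232  0.014]
capC [0.439 0.022 0.014]
turq [0.365 0.05  0.014]
beaker top [ 0.736 -0.146  0.055]

mouth L floor [0.465 0.229 0.   ]
mouth R floor [0.65  0.192 0.   ]
back L top [0.489 0.344 0.022]
back R top [0.671 0.304 0.022]
dish [0.588 0.016 0.016]
vial top [ 0.524 -0.121  0.048]
capA [ 0.456 -0.22   0.014]
capB [ 0.592 -0.233  0.014]
capC [0.435 0.025 0.014]
turq [0.363 0.054 0.014]
beaker top [ 0.732 -0.145  0.055]
```

```bash
cat >> h.py <<'E'
Z=0.075; GAP=0.018+0.0095+0.006
def quat(u):
    p=np.arctan2(-u[0],u[1])/2   # tool z along u
    a=np.array([np.cos(p),0,0,np.sin(p)])*np.sqrt(.5)
    return np.array([a[0],-a[0],-a[3],a[3]])
def see(exp,name="wrist"):
    c=calibration(name);im,_=read_camera(name)
    hsv=cv2.cvtColor(im,cv2.COLOR_BGR2HSV)
    m=cv2.inRange(hsv,(22,120,70),(36,255,255))
    n,l,s,ce=cv2.connectedComponentsWithStats(m)
    k=[onplane(c,[ce[i]],.014)[0][:2] for i in range(1,n) if s[i,4]>40]
    k=[q for q in k if np.linalg.norm(q-exp)<.03]
    return min(k,key=lambda q:np.linalg.norm(q-exp)) if k else None
def pose(c,u,b=0): return np.array([*(c-(GAP+b)*u),Z])
def sweep(c,wps,rate=0.07,step=0.13):
    """push the cap, standing near c, along waypoints"""
    c=np.array(c,float);wps=[np.array(w,float) for w in wps]
    u=(wps[0]-c)/np.linalg.norm(wps[0]-c)
    p=pose(c,u,.012)
    ctrl.reach(p+[0,0,.09],quat(u)); ctrl.move_straight(p,rate=.1)
    for w in wps:
        for k in range(6):
            q=see(c)
            st=ctrl.state()
            print("see",q,"exp",c.round(4),"t",round(st["time"],2),"F",st["ft_force"].round(1))
            if q is None: return None
            c=q; v=w-c; d=np.linalg.norm(v)
            if d<.008 or (k>0 and v@u<.004): break
            u=v/d
            ctrl.move_straight(pose(c,u,.004),quat(u),rate=.06)
            L=min(d,step); L=d if d-L<.03 else L
            ctrl.move_straight(np.array([*(c+u*(L-.0275)),Z]),rate=rate)
            c=c+u*L
            p=ctrl.state()["tcp_pos"]; ctrl.move_straight(p*[1,1,0]+[*(-.012*u),Z],rate=.06)
    p=ctrl.state()["tcp_pos"]; ctrl.move_straight(p+[0,0,.09],rate=.12)
    return c
E
python3 - <<'E'
from h import *
cs,cd=calibration("scene"),calibration("side")
print(onplane(cd,[(397/2.6+200,97/2.6+150),(300/2.6+200,42/2.6+150)],0))
ctrl.move_gripper(0)
print(ctrl.state()["width"],ctrl.state()["time"])
print(sweep((.437,.0235),[(.562,.268)]))
cv2.imwrite("pics/w1.png",read_camera("wrist")[0]);cv2.imwrite("pics/sc1.png",read_camera("scene")[0])
E
```

```text
[[0.76289822 0.28143798 0.        ]
 [0.70947438 0.45134752 0.        ]]
0.00041384991075401375 1.675
see [0.43545389 0.02514959] exp [0.437  0.0235] t 3.74 F [ 0.1  0.4 -0. ]
see [0.49595956 0.14404936] exp [0.4955 0.1404] t 6.59 F [ 0.1  0.6 -0.4]
see [0.56310465 0.27308887] exp [0.562 0.268] t 9.54 F [-0.1 -0.1 -0.2]
[0.56310465 0.27308887]
```

View pics/w1.png

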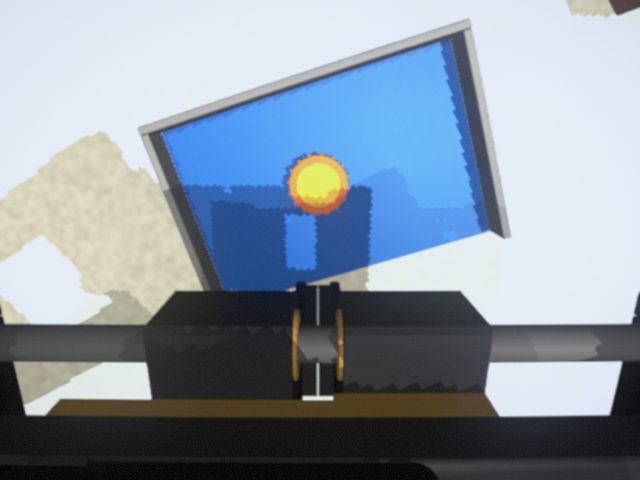

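Run:
```python
from h import *
c=(.4585,-.22)
p=ctrl.state()["tcp_pos"]; ctrl.move_straight(p*[1,1,0]+[0,0,.2],rate=.2)
print(sweep(c,[(.513,.268)]))
cv2.imwrite("pics/w2.png",read_camera("wrist")[0])
```

```text
see [ 0.45664928 -0.22115505] exp [ 0.4585 -0.22  ] t 13.81 F [-0.2  0.1 -0.7]
see [ 0.46568065 -0.09571706] exp [ 0.4715 -0.092 ] t 16.63 F [-0.9 -0.2 -0.6]
see [0.48373506 0.02956603] exp [0.4825 0.0332] t 19.45 F [ 0.  -0.2 -0. ]
see [0.49120808 0.15504701] exp [0.4996 0.1586] t 22.25 F [ 0.1  0.1 -0.1]
see [0.52165272 0.2729113 ] exp [0.513 0.268] t 24.92 F [-0.2 -0.4 -0.2]
[0.52165272 0.2729113 ]
```

Run:
```python
from h import *
for n in("scene","side"):
    c=calibration(n);im,d=read_camera(n)
    v,u=np.mgrid[0:480:2,0:640:2];u,v=u.ravel(),v.ravel();z=d[v,u]
    o=z>0;u,v,z=u[o],v[o],z[o]
    p=cv2.undistortPoints(np.c_[u,v].astype(float).reshape(-1,1,2),K(c),np.array(c["D"])).reshape(-1,2)
    X=(np.c_[p,np.ones(len(p))]*z[:,None]-np.array(c["t"]))@np.array(c["R"])
    s=(X[:,2]>.05)&(X[:,2]<.16)&(X[:,0]>.68)&(X[:,0]<1)&(abs(X[:,1]+.02)<.24)
    Y=X[s]; print(n,len(Y),Y.min(0).round(3),Y.max(0).round(3))
    for a in np.arange(-.2,.2,.05):
        q=Y[(Y[:,1]>=a)&(Y[:,1]<a+.05)]
        if len(q):print(a.round(2),q[:,0].min().round(3),q[:,2].max().round(3))
```

```text
scene 1434 [ 0.707 -0.177  0.05 ] [0.907 0.089 0.113]
-0.2 0.708 0.055
-0.15 0.707 0.112
-0.1 0.815 0.111
-0.05 0.815 0.111
-0.0 0.814 0.113
0.05 0.814 0.113
side 778 [ 0.704 -0.178  0.05 ] [0.906 0.093 0.114]
-0.2 0.704 0.06
-0.15 0.704 0.112
-0.1 0.811 0.112
-0.05 0.811 0.112
-0.0 0.81 0.113
0.05 0.812 0.114
```

Rack starts at x = 0.81, so there is about 45 mm of clearance. The beaker is 60 mm high at most, below the gripper body. Now cap_b, going round the dish on its +x side.

Run:
```python
from h import *
p=ctrl.state()["tcp_pos"]; ctrl.move_straight(p*[1,1,0]+[0,0,.2],rate=.2)
print(sweep((.593,-.233),[(.661,-.01),(.654,.07),(.612,.185),(.606,.248)],step=.09))
p=ctrl.state()["tcp_pos"]; ctrl.move_straight(p*[1,1,0]+[0,0,.25],rate=.2)
cv2.imwrite("pics/w3.png",read_camera("wrist")[0])
a=read_camera("scene")[0][160:310,210:500];cv2.imwrite("pics/s3.png",cv2.resize(a,None,fx=2.75,fy=2.75,interpolation=cv2.INTER_CUBIC))
print(ctrl.state()["time"])
```

```text
see [ 0.59251867 -0.22902023] exp [ 0.593 -0.233] t 29.25 F [ 0.2 -0.1  0. ]
see [ 0.62012127 -0.14906805] exp [ 0.6194 -0.1431] t 31.58 F [0.1 0.1 0.7]
see [ 0.6422398  -0.06758607] exp [ 0.6455 -0.0627] t 33.82 F [ 0.2 -0.2 -0.1]
see [ 0.6615751 -0.0037006] exp [ 0.661 -0.01 ] t 35.63 F [-0.1 -0.2  1.2]
see [ 0.66142283 -0.00383125] exp [ 0.6616 -0.0037] t 35.68 F [-0.  -1.4 -0.3]
see [0.64889898 0.06617071] exp [0.654 0.07 ] t 38.01 F [0.6 0.4 0.4]
see [0.64854927 0.065764  ] exp [0.6489 0.0662] t 38.06 F [-0.5  0.8  1. ]
see [0.63185446 0.14934297] exp [0.6222 0.1518] t 40.39 F [ 0.1 -0.4 -0.1]
see [0.60896114 0.18862667] exp [0.612 0.185] t 42.09 F [ 0.3 -0.2  1.1]
see [0.60900315 0.1887499 ] exp [0.609  0.1886] t 42.14 F [ 0.2  0.4 -0.7]
see [0.60457492 0.2528679 ] exp [0.606 0.248] t 44.3 F [-0.3  0.   0.2]
[0.60457492 0.2528679 ]
45.875
```

View pics/w3.png

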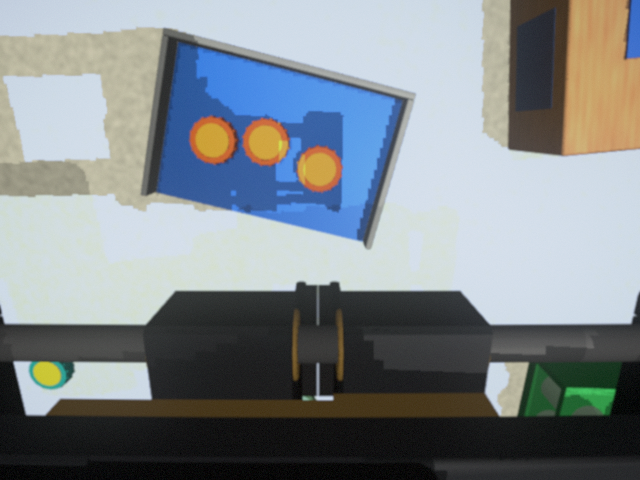

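View pics/s3.png

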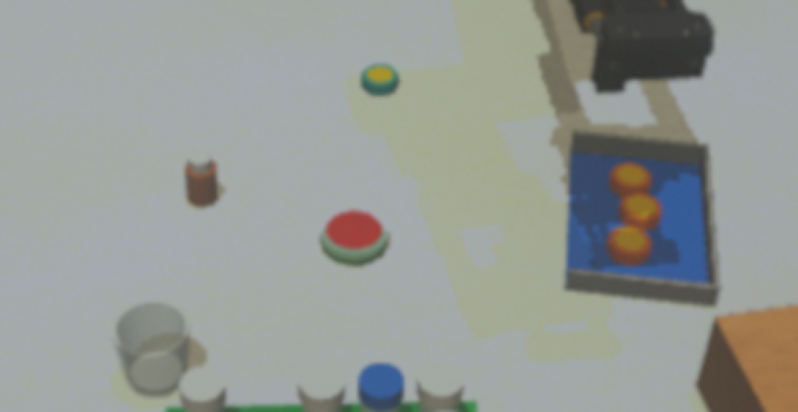

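The wrist picture shows all three caps flat and wholly on the blue floor, at (213,140), (266,142) and (319,169). In the scene crop the vial (201,183), dish (354,235), turquoise cap (380,78) and beaker are where they were at the start.

```bash
python3 -c "
from h import *
ticket.hand_in()"
```

```text
the job is handed in; nothing more can be done
```

All three orange caps are in the bay, lying flat and wholly on the blue floor, and the job was handed in at about 46 s of the 72 s allowed.

I swept each cap in with the closed fingers, in short pushes, re-aiming from the wrist camera between pushes. The cap by the turquoise one went first, then the two far ones; the last went round the dish.

- **Final positions:** the last wrist-camera fixes put the caps at about (0.563, 0.273), (0.522, 0.273) and (0.605, 0.253). They are clear of the walls and of the mouth line.
- **Bystanders:** the vial, dish, beaker and turquoise cap show at the same pixels in the scene view before and after.
- **Forces:** wrist forces read between pushes stayed under about 1.5 N; I did not log them during the pushes.
- **Disagreements:** caps ended 4–6 mm past the commanded points on some pushes and drifted up to about 10 mm sideways on others. Re-aiming on the next push corrected most of this, and no check failed.

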